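# Load and wind the clockwork vial mixer

### The arm

A 7-joint arm with a two-finger parallel gripper is mounted at the origin on the work surface. World frame = base frame: x ahead of the robot, y to its left, z up, the work surface at z = 0. Lengths are in m, angles in rad, forces in N, time in s.
With the tool pointing down it reaches from about 0.4 to 0.875 m from the base axis. Payload 19.3 kg.
Tool frame: the origin (TCP) lies midway between the tips of the shut fingers; the grasp point (between the pads) lies 19 mm behind it; z points along the fingers, y is the line along which they close (so a half turn about z gives the same grasp; the last joint's range is limited). The gripper opens to 85 mm and grips with 20 to 120 N. Pads are 22 mm wide; open, the fingers measure 114 mm over their backs; the gripper's body (76 mm by 85 mm) begins 54 mm behind the grasp point. The pads swing forward as they close: fully open they stand 13 mm farther back than shut.
Start: joints at [-1.175, 0.521, -0.036, 1.599, 0.021, 1.021, -0.113], TCP at [0.281, 0.558, 0.231] pointing down, gripper open.
Joint ranges: [-2.91, 2.91], [-0.3, 2.13], [-1.5, 1.42], [0.17, 2.43], [-1.26, 4.41], [0.16, 1.93], [-2.52, 2.52]. Speed limits (rad/s): [1.89, 1.89, 2.39, 2.39, 3.01, 3.01, 3.01].

### API

Orientations are given as [roll, pitch, yaw] about the fixed x, y, z axes, in that order (R = Rz(yaw) Ry(pitch) Rx(roll)).
In Python, from workcell import bot gives the robot as it stands.
- The arm moves only by the tool move_arm, never from a script. Its argument "series" is a list of rows, each a list of 3 entries, a list of its own where there are three numbers: the shift along the tool's x, y, z in cm, then the turn, a rotation vector about the tool's x, y, z in rad, then the opening in per cent of the stroke, from 0 (shut) to 100 (fully open). A call has 1 to 20 rows; each row is the pose to reach, as a shift and turn from the pose commanded when the call began, along the tool's axes at that moment; what a row does not reach only later rows make up. A row lasts 1/12 s, in which the tool goes at most 41.7 mm and 7.16 degrees, less where a joint would pass 70% of its speed; a pose out of reach is approached as far as the arm can. A call with a gripper value outside its range is refused whole. The fingers move at their own pace and stop on an object; "squeeze" is the grip in N (left out, the last holds). Time passes only in rows, so rows that repeat a pose let the fingers close. It gives the time, the measured TCP pose, the force, the opening and the grip force at its end, in the units of the state.
- bot.observe(): the state, without advancing time (a new reading comes with each control period).
- bot.grab_frame(name): name is "scene" or "top" or "wrist"; returns (picture, depth): 400x640x3 uint8, red, green, blue; 400x640 float32, m along the optical axis (not along the pixel's ray), 0 where there is no reading.
- bot.camera_params(name): a dict with "fovy" (degrees; the focal length in pixels is half the picture's height over the tangent of half this angle, whatever the lens; pixels are square), "cx", "cy" (the principal point, pixels), "dist_coeffs" ([k1, k2, p1, p2, k3] as OpenCV has them; the pictures are not rectified), "R" (3x3) and "t" (3): a world point X has camera coordinates R X + t; the wrist camera has in their place "tool_from_camera" (4x4, takes a point from camera to tool coordinates, whose origin is the TCP and whose axes are the flange's). Camera axes: x right, y down, z forward; pixel columns grow to the right and rows downward; lengths in m; the calibration is good to about 2 mm. A picture is of the moment at which its call begins: read the wrist's pose just before it. camera_params takes no time and is no camera call.
- bot.job_done(): hands the job in; it is judged then, once.
Trained networks look in the newest picture that a camera, given by its name, has taken for a name from the list of things; names that differ only in an ending like _2 or _b are one class to them, and where a whole thing is asked for, a point or a joint stands for the part that bears it (a point fixed in the world has none). Each returns a list of dicts, best first, with "conf" (0 to 1); they miss things now and then, are a little off and sometimes report something else, mostly with a low value. They report only what shows in the picture. A call takes as long as a camera call. They do not tell look-alikes from the thing itself.
- bot.find_in(camera, thing): "bbox" ([left, top, right, bottom] in pixels, round what is visible of it).
- bot.trace(camera, thing): "mask" (400x640 bool, what is visible of it) and "bbox" ([left, top, right, bottom] in pixels, round what is visible of it).
The state is a dict: "clock": time; "qpos": joint angles; "qd": joint speeds; "joint_efforts": joint torques, N m; "position": TCP position; "tool_rot": TCP orientation; "force": force on the tool from outside, world axes, zero at the start; "moment": the same for the moment, N m; "grip_width": finger opening in m; "finger_force": force on a finger pad.
Only numpy, scipy, OpenCV 4.12 (cv2) and the standard library are available. Lean on these libraries where they do the work, as an engineer would, in place of code of your own. Each camera call takes 0.05 s, during which the arm holds its last target. There are 200 camera calls.

### The job

Pick up the shielded pot with the yellow lid and set it down gently, upright, in the round black cradle of the clockwork mixer. Then wind the mixer's brass key clockwise, turn by turn, until the pointer of its dial stands in the green, without ever going on into the red. Leave the red-lidded and blue-lidded pots where they stand, and let go of everything at the end.

Things in the scene. Friction and masses are not known exactly. Their poses are not given: they have to be found in the camera images.
- pot_yellow_mid (a point): Centre, half-way up, of the grey shielded vial pot with the yellow lid: an upright closed cylinder 84 mm tall in all; grey body 54 mm in diameter and 66 mm tall, lid 48 mm in diameter and 18 mm tall on top. Loose, about 0.3 to 0.6 kg. z axis up; the base lies 42 mm below this point. The pot to be loaded; it may stand in any of three places on the white paper.
- pot_red_mid (a point): Centre, half-way up, of the grey shielded vial pot with the red lid: an upright closed cylinder 84 mm tall in all; grey body 54 mm in diameter and 66 mm tall, lid 48 mm in diameter and 18 mm tall on top. Loose, about 0.3 to 0.6 kg. z axis up; the base lies 42 mm below this point. Leave it alone.
- pot_blue_mid (a point): Centre, half-way up, of the grey shielded vial pot with the blue lid: an upright closed cylinder 84 mm tall in all; grey body 54 mm in diameter and 66 mm tall, lid 48 mm in diameter and 18 mm tall on top. Loose, about 0.3 to 0.6 kg. z axis up; the base lies 42 mm below this point. Leave it alone.
- cradle (a point): Centre of the floor of the mixer's round black cradle: a shallow cup, inside diameter 66 mm, its 4 mm wide rim 10 mm above this floor. The mixer is a grey box fixed to the bench, 170 x 280 mm and 60 mm tall, with a blue band; the floor of the cradle is 64 mm above the bench. Axes are the mixer's: z up, y along the box's length; the key's axis is 150 mm from the cradle along -y. Apart from cradle, key and dial the box's top is clear.
- key_grip (a point): Centre of the flat brass head of the winding key, on its upright axis, 99 mm above the bench and 39 mm above the mixer's top. The head is an upright plate, 76 mm long over its two round wings, 10 mm thick and 34 mm tall (17 mm above and below this point; the underside is 22 mm clear of the mixer's top). Frame: z up along the axis, x along the wings, y across the 10 mm thickness; it turns with the key.
- dial (a point): Centre of the white dial on the mixer's top, 86 mm in diameter, with a black pointer 33 mm long that is geared to the key and turns clockwise, 0.3 rad for each rad of the key. Round its edge lies a grey arc (slack), then a green one (properly wound: joint key 6.0 to 7.2 rad), then a red one (overwound: above 7.2 rad). It is just for reading: nothing there needs touching.
- key (a joint): Angle of the winding key in rad, from 0 (slack) to 8 (hard stop); it grows as the key is turned clockwise seen from above. It is partly wound at the start (0.4 to 1.8). The spring pushes back with 0.006 N m per rad; a friction click of 0.07 N m holds the key wherever it is let go, so it may be released and regrasped as often as needed. Turning it takes up to about 0.12 N m; it can also be turned back.
There are look-alikes about, which are no part of the job. Leave any turquoise look-alike of the part that bears pot_yellow_mid alone.

How it is judged:
By the outcome, as a careful person would: the job done as asked, in the order asked, and still so for the second after the job is handed in, with the robot touching nothing.
It also fails if it takes over 72 s, if anything falls off the work surface, if the arm or the gripper's body presses on something with over 40 N, if the wrist force passes 120 N, or if a joint passes its speed limit or range.

## Working session

There is one attempt and no reset: what is moved stays moved. The work goes in short steps, Python scripts to look and compute and a tool call to move; the robot and the scene stay as the last step left them, time stands still between calls to the robot, and variables do not carry over. Pictures are saved under pics/ and viewed, at most 10 in all, crops included, and the job is handed in when it is done.

Besides the shell and the picture viewer there is one more tool, called by a JSON object that holds its "method" and its "body". move_arm: Moves the arm, as the interface text tells. Its arguments: {"type":"object","properties":{"series":{"type":"array"},"squeeze":{"type":"number"}},"required":["series"]}

```bash
mkdir -p pics; cat > h.py <<'E'
import numpy as np, cv2
from workcell import bot
from scipy.spatial.transform import Rotation as Ro
def cam(n,st=None):
    p=bot.camera_params(n); f=200/np.tan(np.radians(p["fovy"])/2)
    K=np.array([[f,0,p["cx"]],[0,f,p["cy"]],[0,0,1.]]); D=np.array(p["dist_coeffs"],float)
    if "R" in p: R=np.array(p["R"]).T; t=-R@np.array(p["t"])
    else:
        T=np.array(p["tool_from_camera"]); Rt=rot(st); R=Rt@T[:3,:3]; t=Rt@T[:3,3]+np.array(st["position"])
    return K,D,R,t   # world = R c + t
def rot(st):
    return Ro.from_euler("xyz",st["tool_rot"]).as_matrix()
def onplane(c,uv,z):
    K,D,R,t=c; n=cv2.undistortPoints(np.array(uv,float).reshape(-1,1,2),K,D).reshape(-1,2)
    d=np.c_[n,np.ones(len(n))]@R.T
    return t+d*((z-t[2])/d[:,2])[:,None]
def cloud(c,depth,mask):
    K,D,R,t=c; v,u=np.nonzero(mask&(depth>0)); n=cv2.undistortPoints(np.c_[u,v].astype(float).reshape(-1,1,2),K,D).reshape(-1,2)
    z=depth[v,u]; return (np.c_[n,np.ones(len(n))]*z[:,None])@R.T+t, np.c_[u,v]
def save(n,img): cv2.imwrite("pics/"+n,img[:,:,::-1])
E
python3 - <<'E'
from h import *
s=bot.observe(); print({k:np.round(v,3).tolist() for k,v in s.items()})
a,d=bot.grab_frame("top"); 
for th in ["pot_yellow_mid","key_grip"]:
    for r in bot.trace("top",th):
        P,_=cloud(cam("top"),d,r["mask"]); print(th,r["conf"],np.round(r["bbox"]), np.round(np.median(P,0),3) if len(P) else 0, np.median(a[r["mask"]],0))
b,_=bot.grab_frame("scene")
save("top0.png",a); save("scene0.png",b); np.save("top0d.npy",d)
print(bot.camera_params("top"))
E
```

```text
{'clock': 0.0, 'qpos': [-1.175, 0.522, -0.036, 1.6, 0.021, 1.021, -0.113], 'qd': [-0.001, -0.001, 0.001, 0.001, -0.0, -0.002, 0.001], 'joint_efforts': [-0.0, -92.712, 1.98, -36.994, 0.018, 0.008, -0.0], 'position': [0.281, 0.558, 0.231], 'tool_rot': [-3.14, 0.0, 2.676], 'force': [0.334, -0.354, 0.283], 'moment': [-0.01, -0.004, -0.042], 'finger_force': 0.0, 'grip_width': 0.085}
pot_yellow_mid 0.72 [246. 186. 274. 215.] [0.471 0.198 0.083] [105. 108.  14.]
pot_yellow_mid 0.67 [197. 277. 226. 306.] [0.289 0.284 0.083] [ 6. 83. 77.]
key_grip 0.57 [412. 164. 453. 172.] [ 0.534 -0.157  0.114] [92. 73. 28.]
{'fovy': 44.087042920112694, 'cx': 320.7379327758542, 'cy': 204.34057406553504, 'dist_coeffs': array([-0.03301428,  0.        ,  0.        ,  0.        ,  0.        ]), 'R': array([[-0.00100372, -0.99989252,  0.01462657],
       [-0.98933497, -0.00113752, -0.14565381],
       [ 0.14565479, -0.01461678, -0.98922749]]), 't': array([0.06545719, 0.46661794, 1.02207594])}
```

View pics/top0.png

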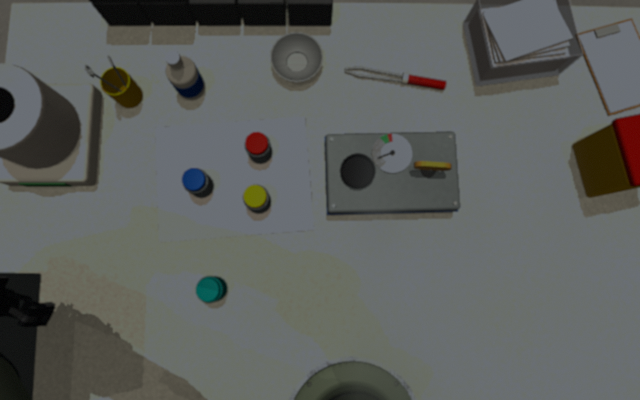

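View pics/scene0.png

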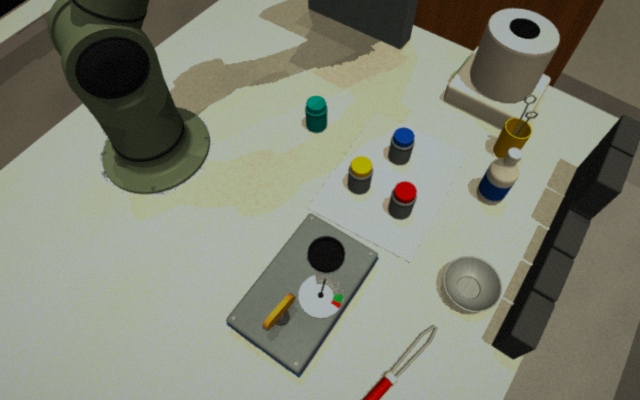

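The top view shows the yellow pot at about (257,198), red (258,146), blue (197,181) and the turquoise decoy (210,289). On the mixer, the cradle is at about (357,171), the dial at (394,153) and the key at (432,166), with the wings nearly along the picture's x. The scene view agrees with this.

```bash
python3 - <<'E'
from h import *
a=cv2.imread("pics/top0.png"); hsv=cv2.cvtColor(a,cv2.COLOR_BGR2HSV); d=np.load("top0d.npy"); c=cam("top")
def comp(m,x,y):
    n,l,s,ce=cv2.connectedComponentsWithStats(m.astype(np.uint8)); k=l[y,x]; return l==k,ce[k],s[k]
for nm,(x,y) in dict(yel=(257,193),red=(258,142),blue=(194,179)).items():
    P,uv=cloud(c,d,cv2.circle(np.zeros(d.shape,np.uint8),(x,y),22,1,-1)>0); q=P[P[:,2]>0.077]
    (ex,r)=cv2.minEnclosingCircle(q[:,:2].astype(np.float32)); print(nm,np.round(ex,4),r,q[:,:2].mean(0),np.median(q[:,2]))
g=cv2.cvtColor(a,cv2.COLOR_BGR2GRAY); reg=np.zeros(d.shape,np.uint8); cv2.circle(reg,(357,171),25,1,-1)
m,ce,st=comp((g<45)&(reg>0),357,168); print("cradle",st,onplane(c,[ce],0.072), g[171,340:375])
cs=cv2.findContours(m.astype(np.uint8),0,1)[0][0]; e=cv2.fitEllipse(cs); print(e,onplane(c,[e[0]],0.074))
kb=(hsv[...,1]>120)&(hsv[...,0]>12)&(hsv[...,0]<35); reg[:]=0; reg[150:185,405:465]=1
P,uv=cloud(c,d,kb&(reg>0)); q=P[P[:,2]>0.106]; print("key",len(q),q.mean(0)); r=cv2.minAreaRect(q[:,:2].astype(np.float32)); print(r)
# mixer edges
M=np.zeros(d.shape,bool); M[120:222,315:470]=1; P,_=cloud(c,d,M); q=P[(P[:,2]>.055)&(P[:,2]<.066)]; print("mixer",cv2.minAreaRect(q[:,:2].astype(np.float32)))
p,_=onplane(c,[[394,153],[0,0]],.061); print("dial",p)
cv2.imwrite("pics/mix.png",cv2.convertScaleAbs(cv2.resize(a[120:220,318:468],None,fx=5,fy=5,interpolation=3),alpha=1.5))
E
```

```text
yel [0.477 0.202] 0.024029580876231194 [0.4763874  0.20161565] 0.08446180531636094
red [0.589  0.2007] 0.024216216057538986 [0.58792849 0.20021516] 0.0844985578038509
blue [0.5122 0.3283] 0.02392173558473587 [0.511173   0.32729996] 0.08459390881074624
cradle [341 154  34  35 940] [[ 0.53146481 -0.00971939  0.072     ]] [45 24 22 21 23 25 24 24 27 28 25 25 27 29 29 30 30 30 33 31 31 34 33 34
 36 37 36 35 38 38 38 37 36 35 43]
((357.0946350097656, 170.8914794921875), (33.0401496887207, 34.3969841003418), 19.6414737701416) [[ 0.53104157 -0.00956582  0.074     ]]
key 199 [ 0.53571947 -0.15815739  0.11478826]
((0.5361296534538269, -0.15935713052749634), (0.07121125608682632, 0.0103006511926651), 85.61589813232422)
mixer ((0.5343398451805115, -0.08499859273433685), (0.17009972035884857, 0.2803085446357727), 1.52835214138031)
dial [ 0.5728352  -0.08962051  0.061     ]
```

View pics/mix.png

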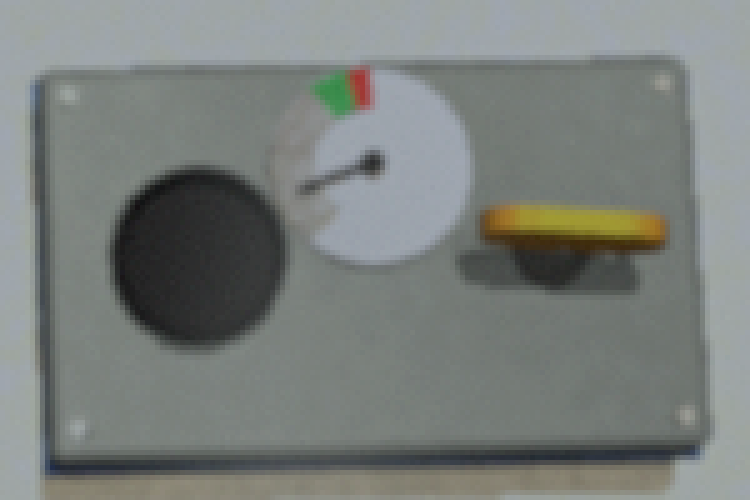

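The crop shows the pivot at (372,162) and the pointer tip at (303,190). The green arc is upper left of the pivot, centred near (338,97), with red just clockwise of it. The key therefore reads about 1.6 rad and needs about 5.0 rad more. I'll move above the yellow pot first.

{"method": "move_arm", "body": {"series": [[[-2, -1.4, 0], [0, 0, 0], 100], [[-5, -3.5, 0], [0, 0, 0], 100], [[-8, -5.5, 0], [0, 0, 0], 100], [[-11, -7.6, 0], [0, 0, 0], 100], [[-14, -9.7, 0], [0, 0, 0], 100], [[-17, -11.7, 0], [0, 0, 0], 100], [[-20, -13.8, 0], [0, 0, 0], 100], [[-23, -15.8, 0], [0, 0, 0], 100], [[-26, -17.9, 0], [0, 0, 0], 100], [[-29, -20, 0], [0, 0, 0], 100], [[-31.5, -21.7, 1], [0, 0, 0], 100], [[-33, -22.7, 2.5], [0, 0, 0], 100], [[-33.5, -23, 4], [0, 0, 0], 100], [[-33.5, -23, 4], [0, 0, 0], 100], [[-33.5, -23, 4], [0, 0, 0], 100], [[-33.5, -23, 4], [0, 0, 0], 100]]}}

```text
clock: 1.53
position: [0.4766, 0.2034, 0.192]
tool_rot: [3.141, -0.0, 2.677]
force: [1.0, -0.1, -0.1]
grip_width: 0.0854
finger_force: 0.0
```

```bash
cat >> h.py <<'E'
def delta(st,target,yaw=None):
    R=rot(st); d=R.T@(np.array(target)-np.array(st["position"]))*100
    y0=st["tool_rot"][2]; print("pos",np.round(st["position"],4),"rot",np.round(st["tool_rot"],3),"q7",round(st["qpos"][6],3),"shift cm",np.round(d,2), "yaw turn about tool z", None if yaw is None else round(-((yaw-y0+np.pi)%(2*np.pi)-np.pi),3))
E
python3 - <<'E'
from h import *
s=bot.observe(); a,d=bot.grab_frame("wrist"); save("w1.png",a)
for r in bot.trace("wrist","pot_yellow_mid")[:2]:
    P,_=cloud(cam("wrist",s),d,r["mask"]); q=P[P[:,2]>.077]
    if len(q)>20: print(r["conf"],np.round(r["bbox"]),cv2.minEnclosingCircle(q[:,:2].astype(np.float32)),np.percentile(q,[1,99],axis=0),np.median(a[r["mask"]],0))
delta(s,[.477,.202,.022])
E
```

```text
pos [0.4766 0.2034 0.192 ] rot [ 3.141 -0.     2.677] q7 0.615 shift cm [-0.1  -0.12 17.  ] yaw turn about tool z None
```

View pics/w1.png

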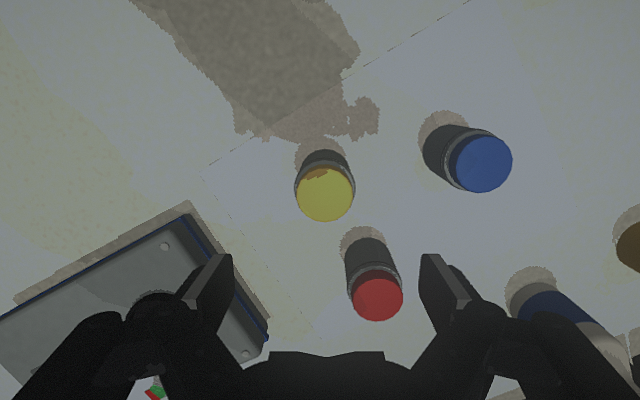

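The wrist view shows the yellow lid at about (325,195), red at (378,298) and blue at (484,163). I'll check the lid position with the calibration.

```bash
python3 - <<'E'
from h import *
s=bot.observe(); c=cam("wrist",s); a=cv2.imread("pics/w1.png"); h=cv2.cvtColor(a,cv2.COLOR_BGR2HSV)
m=((h[...,0]>22)&(h[...,0]<36)&(h[...,1]>130)).astype(np.uint8); m[:140]=0;m[240:]=0; m[:,:280]=0;m[:,370:]=0
e=cv2.fitEllipse(cv2.convexHull(np.argwhere(m)[:,::-1].astype(np.int32))); print(e, onplane(c,[e[0]],.084))
R,t=c[2],c[3]; print(cv2.projectPoints(np.array([[.477,.202,.084]]),cv2.Rodrigues(R.T)[0],-R.T@t,c[0],c[1])[0])
E
```

```text
((324.1636657714844, 194.3896026611328), (53.4812126159668, 55.49776077270508), 85.41655731201172) [[0.47536715 0.20142148 0.084     ]]
[[[325.681172   195.78561411]]]
```

{"method": "move_arm", "body": {"series": [[[0, -0.15, 1.5], [0, 0, 0], 100], [[0, -0.15, 4], [0, 0, 0], 100], [[0, -0.15, 6.5], [0, 0, 0], 100], [[0, -0.15, 9], [0, 0, 0], 100], [[0, -0.15, 11.5], [0, 0, 0], 100], [[0, -0.15, 14], [0, 0, 0], 100], [[0, -0.15, 16], [0, 0, 0], 100], [[0, -0.15, 17], [0, 0, 0], 100], [[0, -0.15, 17], [0, 0, 0], 100], [[0, -0.15, 17], [0, 0, 0], 50], [[0, -0.15, 17], [0, 0, 0], 40], [[0, -0.15, 17], [0, 0, 0], 40], [[0, -0.15, 17], [0, 0, 0], 40], [[0, -0.15, 17], [0, 0, 0], 40], [[0, -0.15, 17], [0, 0, 0], 40], [[0, -0.15, 17], [0, 0, 0], 40]], "squeeze": 50}}

```text
clock: 2.97
position: [0.4768, 0.2016, 0.0229]
tool_rot: [3.14, 0.001, 2.676]
force: [-2.0, -1.3, 10.5]
grip_width: 0.0533
finger_force: 50.5
```

{"method": "move_arm", "body": {"series": [[[0, 0, -0.5], [0, 0, 0], 40], [[0, 0, -1.5], [0, 0, 0], 40], [[0, 0, -3], [0, 0, 0], 40], [[0, 0, -5], [0, 0, 0], 40], [[0, 0, -7], [0, 0, 0], 40], [[0, 0, -9], [0, 0, 0], 40], [[0, 0, -11], [0, 0, 0], 40], [[0, 0, -13], [0, 0, 0], 40], [[0, 0, -14], [0, 0, 0], 40], [[0, 0, -14], [0, 0, 0], 40], [[0, 0, -14], [0, 0, 0], 40]]}}

```text
clock: 3.88
position: [0.476, 0.2011, 0.1615]
tool_rot: [3.141, 0.0, 2.676]
force: [0.1, -0.1, -4.3]
grip_width: 0.0531
finger_force: 53.3
```

```bash
python3 - <<'E'
from h import *
s=bot.observe(); print(np.round(s["force"],1),s["grip_width"]); delta(s,[.532,-.010,.163])
E
```

```text
[ 0.1 -0.1 -4.3] 0.05305483415796022
pos [0.476  0.2011 0.1615] rot [3.141 0.    2.676] q7 0.62 shift cm [-14.49 -16.35  -0.16] yaw turn about tool z None
```

{"method": "move_arm", "body": {"series": [[[-0.7, -0.8, 0], [0, 0, 0], 40], [[-2, -2.3, 0], [0, 0, 0], 40], [[-3.7, -4.2, 0], [0, 0, 0], 40], [[-5.4, -6.1, 0], [0, 0, 0], 40], [[-7.2, -8.1, 0], [0, 0, 0], 40], [[-9, -10.1, 0], [0, 0, 0], 40], [[-10.7, -12, 0], [0, 0, 0], 40], [[-12.4, -14, 0], [0, 0, 0], 40], [[-13.6, -15.4, 0], [0, 0, 0], 40], [[-14.3, -16.1, 0], [0, 0, 0], 40], [[-14.5, -16.4, 0], [0, 0, 0], 40], [[-14.5, -16.4, 0], [0, 0, 0], 40], [[-14.5, -16.4, 0], [0, 0, 0], 40]]}}

```text
clock: 4.97
position: [0.5315, -0.0097, 0.1608]
tool_rot: [-3.141, -0.001, 2.677]
force: [0.2, 0.3, -4.6]
grip_width: 0.0527
finger_force: 53.4
```

```bash
python3 - <<'E'
from h import *
s=bot.observe(); print(np.round(s["force"],1),s["grip_width"]); delta(s,[.532,-.010,.088])
a,d=bot.grab_frame("wrist"); b,_=bot.grab_frame("scene"); v=np.vstack([cv2.resize(a,(480,300)),cv2.resize(b[150:350,180:500],(480,300))]); save("w2.png",v)
E
```

```text
[ 0.2  0.3 -4.6] 0.052734712552408414
pos [ 0.5315 -0.0097  0.1608] rot [-3.141e+00 -1.000e-03  2.677e+00] q7 1.059 shift cm [-0.06 -0.    7.28] yaw turn about tool z None
```

View pics/w2.png

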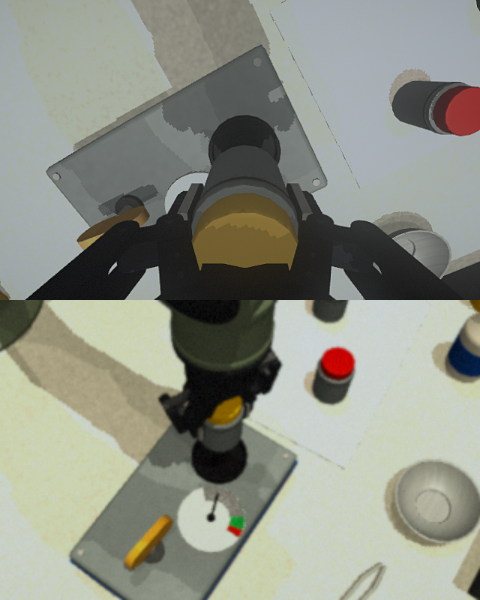

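The pot hangs upright above the cradle, which is visible below it at about (245,140) in the wrist half of the picture. I'll lower it gently.

{"method": "move_arm", "body": {"series": [[[0, 0, 0.6], [0, 0, 0], 40], [[0, 0, 1.8], [0, 0, 0], 40], [[0, 0, 3.2], [0, 0, 0], 40], [[0, 0, 4.6], [0, 0, 0], 40], [[0, 0, 5.6], [0, 0, 0], 40], [[0, 0, 6.2], [0, 0, 0], 40], [[0, 0, 6.6], [0, 0, 0], 40], [[0, 0, 6.8], [0, 0, 0], 40], [[0, 0, 7.0], [0, 0, 0], 40], [[0, 0, 7.1], [0, 0, 0], 40], [[0, 0, 7.2], [0, 0, 0], 40], [[0, 0, 7.2], [0, 0, 0], 40]]}}

```text
clock: 6.07
position: [0.5321, -0.0105, 0.0895]
tool_rot: [3.141, 0.0, 2.676]
force: [0.6, 0.5, -4.3]
grip_width: 0.0532
finger_force: 53.4
```

{"method": "move_arm", "body": {"series": [[[0, 0, 0.08], [0, 0, 0], 40], [[0, 0, 0.14], [0, 0, 0], 40], [[0, 0, 0.2], [0, 0, 0], 40], [[0, 0, 0.2], [0, 0, 0], 40]]}}

```text
clock: 6.4
position: [0.5319, -0.0106, 0.0872]
tool_rot: [-3.142, -0.0, 2.676]
force: [0.6, -0.8, -4.1]
grip_width: 0.0529
finger_force: 53.4
```

{"method": "move_arm", "body": {"series": [[[0, 0, 0.05], [0, 0, 0], 40], [[0, 0, 0.1], [0, 0, 0], 40], [[0, 0, 0.1], [0, 0, 0], 40]]}}

```text
clock: 6.65
position: [0.532, -0.0106, 0.0869]
tool_rot: [3.141, 0.0, 2.676]
force: [-3.9, 0.6, 10.6]
grip_width: 0.0532
finger_force: 54.9
```

{"method": "move_arm", "body": {"series": [[[0, 0, -0.05], [0, 0, 0], 60], [[0, 0, -0.05], [0, 0, 0], 66], [[0, 0, -0.05], [0, 0, 0], 72], [[0, 0, -0.05], [0, 0, 0], 85], [[0, 0, -0.05], [0, 0, 0], 100], [[0, 0, -0.05], [0, 0, 0], 100], [[0, 0, -0.05], [0, 0, 0], 100], [[0, 0, -1], [0, 0, 0], 100], [[0, 0, -3], [0, 0, 0], 100], [[0, 0, -6], [0, 0, 0], 100], [[0, 0, -9], [0, 0, 0], 100], [[0, 0, -12], [0, 0, 0], 100], [[0, 0, -14], [0, 0, 0], 100], [[0, 0, -14], [0, 0, 0], 100], [[0, 0, -14], [0, 0, 0], 100]]}}

```text
clock: 7.9
position: [0.5323, -0.0105, 0.2277]
tool_rot: [3.14, 0.002, 2.676]
force: [-0.6, 0.0, -0.8]
grip_width: 0.0856
finger_force: 0.0
```

```bash
python3 - <<'E'
from h import *
s=bot.observe(); delta(s,[.536,-.1593,.18],np.radians(85.6))
a,d=bot.grab_frame("wrist"); b,_=bot.grab_frame("scene"); v=np.vstack([cv2.resize(a,(480,300)),cv2.resize(b[150:350,180:500],(480,300))]); save("w3.png",v)
E
```

```text
pos [ 0.5323 -0.0105  0.2277] rot [3.140e+00 2.000e-03 2.676e+00] q7 1.053 shift cm [ -7.   -13.13   4.77] yaw turn about tool z 1.182
```

View pics/w3.png

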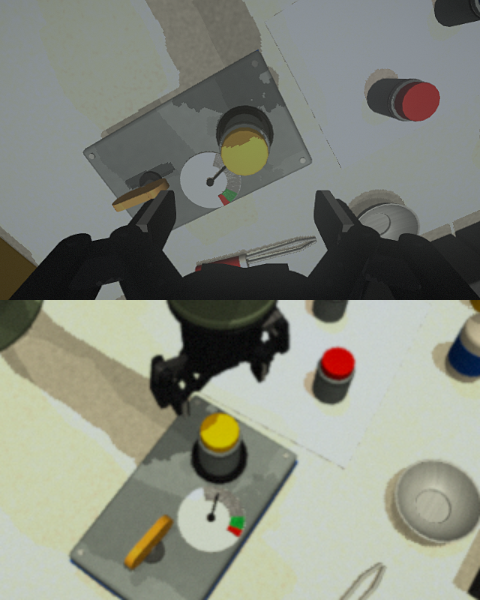

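The pot stands upright in the cradle, with its lid at about (245,152) in the wrist half. Next I'll move above the key.

{"method": "move_arm", "body": {"series": [[[-0.3, -0.6, 0], [0, 0, 0.05], 100], [[-1, -1.8, 0], [0, 0, 0.15], 100], [[-1.7, -3.1, 0], [0, 0, 0.25], 100], [[-2.4, -4.4, 0], [0, 0, 0.36], 100], [[-3.1, -5.7, 0], [0, 0, 0.47], 100], [[-3.8, -7, 0], [0, 0, 0.58], 100], [[-4.5, -8.3, 0], [0, 0, 0.69], 100], [[-5.2, -9.6, 0], [0, 0, 0.8], 100], [[-5.8, -10.9, 1], [0, 0, 0.91], 100], [[-6.4, -12, 2.5], [0, 0, 1.02], 100], [[-6.8, -12.8, 4], [0, 0, 1.11], 100], [[-7, -13.1, 4.8], [0, 0, 1.18], 100], [[-7, -13.1, 4.8], [0, 0, 1.18], 100], [[-7, -13.1, 4.8], [0, 0, 1.18], 100], [[-7, -13.1, 4.8], [0, 0, 1.18], 100]]}}

```text
clock: 9.25
position: [0.5357, -0.1587, 0.1784]
tool_rot: [-3.141, -0.0, 1.499]
force: [0.4, 0.9, 0.6]
grip_width: 0.0853
finger_force: 0.0
```

```bash
cat >> h.py <<'E'
def keyfit(n="wrist"):
    s=bot.observe(); a,d=bot.grab_frame(n); c=cam(n,s)
    P,uv=cloud(c,d,np.ones(d.shape,bool)); h=cv2.cvtColor(a,cv2.COLOR_RGB2HSV)[uv[:,1],uv[:,0]]
    k=(P[:,2]>.108)&(P[:,2]<.122)&(np.hypot(P[:,0]-.536,P[:,1]+.159)<.05)&(h[:,0]>10)&(h[:,0]<36)&(h[:,1]>90)
    q=P[k]; r=cv2.minAreaRect(q[:,:2].astype(np.float32)); ev=np.linalg.eigh(np.cov(q[:,:2].T))[1][:,1]
    print("key",len(q),np.round(q.mean(0),4),r,"wing deg",np.degrees(np.arctan2(ev[1],ev[0]))); return s,a,d,c
E
python3 - <<'E'
from h import *
s,a,d,c=keyfit(); save("w4.png",a); delta(s,[.536,-.1593,.080],np.radians(85.6))
E
```

```text
key 1336 [ 0.5356 -0.1565  0.1157] ((0.5353352427482605, -0.16039298474788666), (0.07093710452318192, 0.009641357697546482), 86.24132537841797) wing deg 86.32190578806185
pos [ 0.5357 -0.1587  0.1784] rot [-3.141 -0.     1.499] q7 0.338 shift cm [-0.06  0.04  9.84] yaw turn about tool z 0.005
```

{"method": "move_arm", "body": {"series": [[[-0.1, 0, 1], [0, 0, 0], 100], [[-0.1, 0, 3], [0, 0, 0], 100], [[-0.1, 0, 5], [0, 0, 0], 100], [[-0.1, 0, 7], [0, 0, 0], 100], [[-0.1, 0, 8.6], [0, 0, 0], 100], [[-0.1, 0, 9.4], [0, 0, 0], 100], [[-0.1, 0, 9.7], [0, 0, 0], 100], [[-0.1, 0, 9.7], [0, 0, 0], 60], [[-0.1, 0, 9.7], [0, 0, 0], 30], [[-0.1, 0, 9.7], [0, 0, 0], 4], [[-0.1, 0, 9.7], [0, 0, 0], 4], [[-0.1, 0, 9.7], [0, 0, 0], 4], [[-0.1, 0, 9.7], [0, 0, 0], 4], [[-0.1, 0, 9.7], [0, 0, 0], 4], [[-0.1, 0, 9.7], [0, 0, 0], 4], [[-0.1, 0, 9.7], [0, 0, 0], 4], [[-0.1, 0, 9.7], [0, 0, 0], 4]], "squeeze": 40}}

```text
clock: 10.72
position: [0.5356, -0.16, 0.0817]
tool_rot: [3.141, -0.0, 1.496]
force: [-2.4, 0.5, 5.8]
grip_width: 0.0096
finger_force: 42.1
```

{"method": "move_arm", "body": {"series": [[[0, 0, 0], [0, 0, 0.04], 4], [[0, 0, 0], [0, 0, 0.1], 4], [[0, 0, 0], [0, 0, 0.18], 4], [[0, 0, 0], [0, 0, 0.27], 4], [[0, 0, 0], [0, 0, 0.36], 4], [[0, 0, 0], [0, 0, 0.45], 4], [[0, 0, 0], [0, 0, 0.54], 4], [[0, 0, 0], [0, 0, 0.63], 4], [[0, 0, 0], [0, 0, 0.72], 4], [[0, 0, 0], [0, 0, 0.81], 4], [[0, 0, 0], [0, 0, 0.9], 4], [[0, 0, 0], [0, 0, 0.99], 4], [[0, 0, 0], [0, 0, 1.08], 4], [[0, 0, 0], [0, 0, 1.15], 4], [[0, 0, 0], [0, 0, 1.2], 4], [[0, 0, 0], [0, 0, 1.2], 4]]}}

```text
clock: 12.05
position: [0.5358, -0.1602, 0.0817]
tool_rot: [3.141, -0.0, 0.292]
force: [-0.7, -0.9, 7.6]
grip_width: 0.0092
finger_force: 41.9
```

```bash
python3 - <<'E'
from h import *
s=bot.observe(); print(s["qpos"],s["force"],s["moment"])
E
```

```text
[-0.24470983  0.73238609  0.62959726  1.91413236 -0.64980201  0.70797067
 -0.50355503] [-0.66381922 -0.94125225  7.58281501] [-0.06416276  0.22299358 -0.08780786]
```

{"method": "move_arm", "body": {"series": [[[0, 0, 0], [0, 0, 0.04], 4], [[0, 0, 0], [0, 0, 0.1], 4], [[0, 0, 0], [0, 0, 0.18], 4], [[0, 0, 0], [0, 0, 0.27], 4], [[0, 0, 0], [0, 0, 0.36], 4], [[0, 0, 0], [0, 0, 0.45], 4], [[0, 0, 0], [0, 0, 0.54], 4], [[0, 0, 0], [0, 0, 0.63], 4], [[0, 0, 0], [0, 0, 0.72], 4], [[0, 0, 0], [0, 0, 0.81], 4], [[0, 0, 0], [0, 0, 0.9], 4], [[0, 0, 0], [0, 0, 0.99], 4], [[0, 0, 0], [0, 0, 1.08], 4], [[0, 0, 0], [0, 0, 1.17], 4], [[0, 0, 0], [0, 0, 1.25], 4], [[0, 0, 0], [0, 0, 1.3], 4], [[0, 0, 0], [0, 0, 1.3], 4]]}}

```text
clock: 13.47
position: [0.5357, -0.1605, 0.0817]
tool_rot: [3.141, -0.001, -1.008]
force: [-2.0, -1.5, 7.5]
grip_width: 0.0094
finger_force: 42.1
```

```bash
python3 - <<'E'
from h import *
s=bot.observe(); print(s["qpos"],s["force"],s["moment"])
E
```

```text
[-0.41856507  0.88448234  0.94784594  1.92199503 -0.9599237   0.87293664
 -1.53247575] [-1.99776473 -1.49942332  7.4531995 ] [-0.25032199  0.34133569  0.01152113]
```

{"method": "move_arm", "body": {"series": [[[0, 0, 0], [0, 0, 0], 30], [[0, 0, 0], [0, 0, 0], 60], [[0, 0, 0], [0, 0, 0], 100], [[0, 0, 0], [0, 0, 0], 100], [[0, 0, 0], [0, 0, 0], 100], [[0, 0, -1], [0, 0, 0], 100], [[0, 0, -3], [0, 0, 0], 100], [[0, 0, -5], [0, 0, 0], 100], [[0, 0, -7], [0, 0, 0], 100], [[0, 0, -8], [0, 0, -0.04], 100], [[0, 0, -8], [0, 0, -0.12], 100], [[0, 0, -8], [0, 0, -0.22], 100], [[0, 0, -8], [0, 0, -0.33], 100], [[0, 0, -8], [0, 0, -0.44], 100], [[0, 0, -8], [0, 0, -0.55], 100], [[0, 0, -8], [0, 0, -0.66], 100], [[0, 0, -8], [0, 0, -0.77], 100], [[0, 0, -8], [0, 0, -0.88], 100], [[0, 0, -8], [0, 0, -0.99], 100], [[0, 0, -8], [0, 0, -1.1], 100]]}}

```text
clock: 15.13
position: [0.5355, -0.1601, 0.1616]
tool_rot: [3.141, -0.0, 0.103]
force: [0.3, -0.1, -0.3]
grip_width: 0.0853
finger_force: 0.0
```

{"method": "move_arm", "body": {"series": [[[0, 0, 0], [0, 0, -0.11], 100], [[0, 0, 0], [0, 0, -0.22], 100], [[0, 0, 0], [0, 0, -0.33], 100], [[0, 0, 0], [0, 0, -0.44], 100], [[0, 0, 0], [0, 0, -0.55], 100], [[0, 0, 0], [0, 0, -0.66], 100], [[0, 0, 0], [0, 0, -0.77], 100], [[0, 0, 0], [0, 0, -0.88], 100], [[0, 0, 0], [0, 0, -0.99], 100], [[0, 0, 0], [0, 0, -1.1], 100], [[0, 0, 0], [0, 0, -1.21], 100], [[0, 0, 0], [0, 0, -1.32], 100], [[0, 0, 0], [0, 0, -1.43], 100], [[0, 0, 0], [0, 0, -1.54], 100], [[0, 0, 0], [0, 0, -1.65], 100], [[0, 0, 0], [0, 0, -1.76], 100], [[0, 0, 0], [0, 0, -1.87], 100], [[0, 0, 0], [0, 0, -1.97], 100], [[0, 0, 0], [0, 0, -2.04], 100], [[0, 0, 0], [0, 0, -2.04], 100]]}}

```text
clock: 16.8
position: [0.5355, -0.1604, 0.1617]
tool_rot: [3.141, 0.001, 2.141]
force: [-0.2, 1.0, -0.3]
grip_width: 0.0853
finger_force: 0.0
```

```bash
python3 - <<'E'
from h import *
s,a,d,c=keyfit(); b,_=bot.grab_frame("scene"); b=cv2.resize(b[270:330,285:355],(560,480),interpolation=3); save("dial1.png",b); delta(s,[.5355,-.16,.0815],-1.008+np.pi); print(s["qpos"])
E
```

```text
key 1567 [ 0.5327 -0.157   0.1158] ((0.5347470045089722, -0.16009502112865448), (0.009710527025163174, 0.07170508056879044), 32.31035614013672) wing deg 122.34533720492178
pos [ 0.5355 -0.1604  0.1617] rot [3.141e+00 1.000e-03 2.141e+00] q7 0.902 shift cm [0.04 0.01 8.02] yaw turn about tool z 0.007
[ 0.0180164   0.51566792  0.23083987  1.85275791 -0.15921524  0.79038359
  0.90207421]
```

View pics/dial1.png

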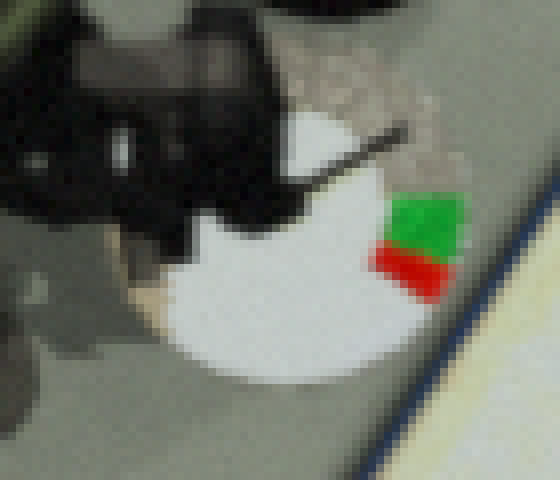

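The scene crop shows the pointer tip at (405,132), just short of the green that starts at about (430,195), as expected for about 4.1 rad. I'll regrasp for the second stroke.

{"method": "move_arm", "body": {"series": [[[0, 0, 1], [0, 0, 0], 100], [[0, 0, 3], [0, 0, 0], 100], [[0, 0, 5], [0, 0, 0], 100], [[0, 0, 7], [0, 0, 0], 100], [[0, 0, 7.8], [0, 0, 0], 100], [[0, 0, 8], [0, 0, 0], 100], [[0, 0, 8], [0, 0, 0], 60], [[0, 0, 8], [0, 0, 0], 30], [[0, 0, 8], [0, 0, 0], 4], [[0, 0, 8], [0, 0, 0], 4], [[0, 0, 8], [0, 0, 0], 4], [[0, 0, 8], [0, 0, 0], 4], [[0, 0, 8], [0, 0, 0], 4], [[0, 0, 8], [0, 0, 0], 4], [[0, 0, 8], [0, 0, 0], 4], [[0, 0, 8], [0, 0, 0], 4]]}}

```text
clock: 18.23
position: [0.5356, -0.1602, 0.0817]
tool_rot: [3.141, 0.0, 2.136]
force: [-2.9, -0.1, 6.3]
grip_width: 0.0097
finger_force: 44.6
```

{"method": "move_arm", "body": {"series": [[[0, 0, 0], [0, 0, 0.04], 4], [[0, 0, 0], [0, 0, 0.1], 4], [[0, 0, 0], [0, 0, 0.18], 4], [[0, 0, 0], [0, 0, 0.27], 4], [[0, 0, 0], [0, 0, 0.36], 4], [[0, 0, 0], [0, 0, 0.45], 4], [[0, 0, 0], [0, 0, 0.54], 4], [[0, 0, 0], [0, 0, 0.63], 4], [[0, 0, 0], [0, 0, 0.72], 4], [[0, 0, 0], [0, 0, 0.81], 4], [[0, 0, 0], [0, 0, 0.9], 4], [[0, 0, 0], [0, 0, 0.99], 4], [[0, 0, 0], [0, 0, 1.08], 4], [[0, 0, 0], [0, 0, 1.17], 4], [[0, 0, 0], [0, 0, 1.25], 4], [[0, 0, 0], [0, 0, 1.3], 4], [[0, 0, 0], [0, 0, 1.3], 4]]}}

```text
clock: 19.65
position: [0.5357, -0.1602, 0.0817]
tool_rot: [3.141, 0.0, 0.832]
force: [-3.2, 0.2, 8.2]
grip_width: 0.0095
finger_force: 44.9
```

{"method": "move_arm", "body": {"series": [[[0, 0, 0], [0, 0, 0.04], 4], [[0, 0, 0], [0, 0, 0.1], 4], [[0, 0, 0], [0, 0, 0.18], 4], [[0, 0, 0], [0, 0, 0.27], 4], [[0, 0, 0], [0, 0, 0.36], 4], [[0, 0, 0], [0, 0, 0.45], 4], [[0, 0, 0], [0, 0, 0.54], 4], [[0, 0, 0], [0, 0, 0.63], 4], [[0, 0, 0], [0, 0, 0.72], 4], [[0, 0, 0], [0, 0, 0.81], 4], [[0, 0, 0], [0, 0, 0.9], 4], [[0, 0, 0], [0, 0, 0.97], 4], [[0, 0, 0], [0, 0, 1.0], 4], [[0, 0, 0], [0, 0, 1.0], 4]]}}

```text
clock: 20.82
position: [0.5356, -0.1603, 0.0817]
tool_rot: [3.141, -0.0, -0.167]
force: [-2.5, -0.4, 8.6]
grip_width: 0.0094
finger_force: 44.9
```

```bash
python3 - <<'E'
from h import *
b,_=bot.grab_frame("scene"); b=cv2.resize(b[270:330,285:355],(560,480),interpolation=2); save("dial2.png",b); print(bot.observe()["qpos"],bot.observe()["moment"])
E
```

```text
[-0.34461894  0.80411752  0.80183795  1.91890248 -0.82180569  0.78438259
 -0.80799729] [-0.12997908  0.48748811  0.00267178]
```

View pics/dial2.png

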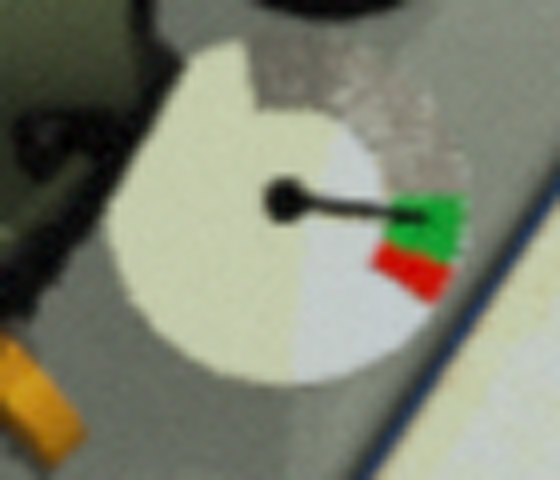

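The pointer tip at (425,217) lies in the green, roughly a third of the way across it. I'll nudge it 0.15 rad further, then release and retreat.

{"method": "move_arm", "body": {"series": [[[0, 0, 0], [0, 0, 0.05], 4], [[0, 0, 0], [0, 0, 0.1], 4], [[0, 0, 0], [0, 0, 0.15], 4], [[0, 0, 0], [0, 0, 0.15], 4], [[0, 0, 0], [0, 0, 0.15], 30], [[0, 0, 0], [0, 0, 0.15], 60], [[0, 0, 0], [0, 0, 0.15], 100], [[0, 0, 0], [0, 0, 0.15], 100], [[0, 0, 0], [0, 0, 0.15], 100], [[0, 0, -1], [0, 0, 0.15], 100], [[0, 0, -3], [0, 0, 0.15], 100], [[0, 0, -6], [0, 0, 0.15], 100], [[0, 0, -9], [0, 0, 0.15], 100], [[0, 0, -12], [0, 0, 0.15], 100], [[0, 0, -14], [0, 0, 0.15], 100], [[0, 0, -14], [0, 0, 0.15], 100], [[0, 0, -14], [0, 0, 0.15], 100]]}}

```text
clock: 22.28
position: [0.5359, -0.16, 0.2226]
tool_rot: [-3.141, -0.002, -0.314]
force: [0.8, -0.8, -0.1]
grip_width: 0.0853
finger_force: 0.0
```

```bash
python3 - <<'E'
from h import *
b,_=bot.grab_frame("scene"); v=np.hstack([cv2.resize(b[270:330,285:355],(400,343),interpolation=2),cv2.resize(b[120:343,200:460],(400,343))]); save("dial3.png",v); print(bot.observe()["force"])
E
```

```text
[ 0.48929732  0.58130561 -0.69808267]
```

View pics/dial3.png

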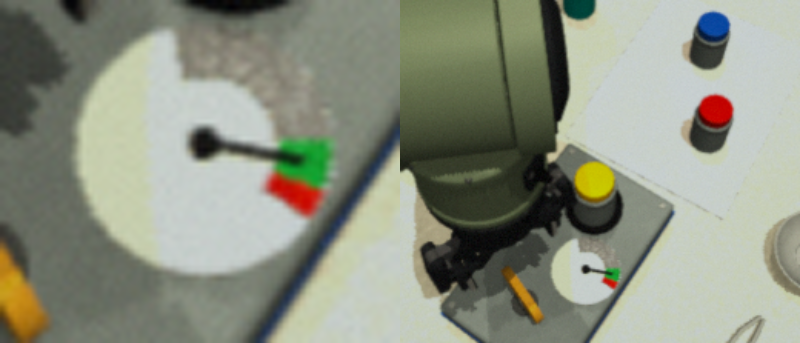

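The pointer tip at (300,160) is in mid-green, the pot stands upright in the cradle at (595,195), and red and blue have not moved. The gripper is open and clear of everything.

```bash
python3 -c "
from workcell import bot
print(bot.job_done())"
```

```text
the job is handed in; nothing more can be done
None
```

I set the yellow-lidded pot upright in the cradle, wound the key until the pointer stood mid-green without entering the red, left the red and blue pots untouched, let go of everything and handed the job in after about 22 s.

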